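# Find the hidden release notch and pop the hatch

## Robot

A 6-joint arm with a two-finger parallel gripper is mounted at the origin on the work surface. World frame = base frame: x ahead of the robot, y to its left, z up, the work surface at z = 0. Lengths are in m, angles in degrees, forces in N, time in s.
With the tool pointing down it reaches from about 0.375 to 0.9 m from the base axis. Payload 3.1 kg.
Tool frame: the origin (TCP) lies on the centre line of the jaws, within the pads' length; the fingertips stand 8 mm ahead of it and the grasp point (between the pads) lies 11 mm behind it (bot.tip_extent is the distance from the TCP to the fingertips, in m); z points along the fingers, y is the line along which they close (so a half turn about z gives the same grasp; the last joint's range is limited). The gripper opens to 87 mm and grips with 3 to 60 N. Pads are 19 mm wide; open, the fingers measure 117 mm over their backs; the gripper's body (75 mm by 190 mm) begins 51 mm behind the grasp point.
Start: joints at [-73.539, 30.224, 82.088, -0, 67.689, -10.227], TCP at [0.281, -0.558, 0.231] pointing down, gripper open.
Joint ranges: [-176.69, 176.69], [-43.24, 126.21], [12.49, 139.97], [-82, 262], [0, 151.66], [-163.58, 163.58]. Speed limits (degrees/s): [159.86, 159.86, 180, 180, 180, 180].

## Interface

Orientations are given as a 3x3 rotation matrix whose columns are the frame's x, y, z axes.
In Python, from rig import bot, vision, workorder gives the robot as it stands.
- The arm moves only by the shell command python3 -m handwheel 'ROWS'. ROWS is JSON, a list of rows, each an object with "delta_rot": the turn, a rotation vector about the tool's x, y, z in rad, a list of three; "xyz": the shift along the tool's x, y, z in mm, a list of three; "hand": the closure, from -1 (fully open) to 1 (shut). A call has exactly 5 rows; each row is the pose to reach, as a shift and turn from the pose commanded when the call began, along the tool's axes at that moment; what a row does not reach only later rows make up. A row lasts 1/8 s, in which the tool goes at most 62.5 mm and 10.7 degrees, less where a joint would pass 70% of its speed; a pose out of reach is approached as far as the arm can. A call with a gripper value outside its range is refused whole. The fingers move at their own pace and stop on an object; the grip force is fixed at half the most. Time passes only in rows, so rows that repeat a pose let the fingers close, or fill a call up. It gives the time, the measured TCP pose, the force, the opening and the grip force at its end, in the units of the state.
- bot.read_state(): the state, without advancing time (a new reading comes with each control period).
- vision.capture(name): name is "scene" or "side" or "wrist"; returns the picture (400x640x3 uint8, red, green, blue); there is no depth.
- vision.camera_model(name): a dict with "camera_matrix" (3x3 intrinsics, pixels), "dist_coeffs" ([k1, k2, p1, p2, k3] as OpenCV has them; the pictures are not rectified), "camera_from_world" (4x4, takes a point from world to camera coordinates). Camera axes: x right, y up, looking along -z (the intrinsics and any distortion apply to the point x, -y, -z); pixel columns grow to the right and rows downward; lengths in m; the calibration is good to about 2 mm. A picture is of the moment at which its call begins: read the wrist's pose just before it. camera_model takes no time and is no camera call; for the wrist camera it gives the pose at the moment of the call.
- workorder.hand_in(): hands the job in; it is judged then, once.
The state is a dict: "time_s": time; "joint_positions": joint angles; "qvel": joint speeds; "tau": joint torques, N m; "position": TCP position; "tcp_rot": TCP orientation; "force": force on the tool from outside, world axes, zero at the start; "moment": the same for the moment, N m; "opening": opening from 0.0 (shut) to 1.0 (fully open); "grasp_force": force on a finger pad.
Only numpy, scipy, OpenCV 4.12 (cv2) and the standard library are available. Lean on these libraries where they do the work, as an engineer would, in place of code of your own. Each camera call takes 0.05 s, during which the arm holds its last target. There are 200 camera calls.

## Task

Rest a fingertip on the yellow pad at the end of the power supply's black front strip, then sweep along the top of the strip to find the hidden notch, and press the release inside the notch fully down so that the blue hatch pops ajar, then move clear. Do not touch the hatch, and leave the things lying around where they are.

Things in the scene. Friction and masses are not known exactly. Their poses are not given: they have to be found in the camera images.
- case: A grey bench power supply, 380 mm wide (its y), 200 mm deep (its x), fixed on the bench. Origin on the bench under the middle of its black front strip; +x points to its rear, z up. The grey body spans x -20 to +180 mm, its flat top 50 mm above the bench. The strip is a rigid straight ridge along y at x = 0.
- strip_mid (a point): Middle of the black strip's top line, 70 mm above the bench. The strip is 30 mm wide and runs from y = -190 to +187 mm. A notch 42 mm long, cut right across the strip (open to front and rear), has its centre anywhere from y = -45 to +45 mm: different each time, not reported. In it lies a black release plate, 40 mm long, its top 8 mm below the strip's top.
- start_pad: The yellow pad at the +y end of the strip, 30 by 30 mm, flush with the strip's top (height 70 mm); the sweep starts here. The origin is the centre of its top face.
- release (a joint): How far the release plate in the notch is pressed, m: 0 = up, 0.006 = fully down. It moves straight down, takes about 5 to 6 N, and stays where it is left; the linked hatch rises with it.
- hatch: The blue hatch on top of the case, 110 mm deep, 200 mm wide, 4 mm thick, lying flat at the start. The origin is on its hinge at its rear edge, 165 mm behind the strip's centre line; x along the hatch towards the rear, z square to it. Geared to the release: fully pressed, its front edge (55 mm behind the centre line) rises 23 mm (0.22 rad) and stays up.
- mini_computer: Loose white box computer with a red band, 90 x 62 x 27 mm, on the bench: leave alone. Origin at the centre of its underside.
- adapter: Loose black mains adapter, 70 x 45 x 30 mm (plus two pins), on the bench: leave alone. Origin at the centre of its underside.
- pen_pot: Loose metal pot with pens and scissors, 72 mm across, about 160 mm high in all: leave alone. Origin at the centre of its underside.
- screwdriver: Loose screwdriver lying on the bench, about 200 mm long: leave alone. Origin on its underside where the red handle (100 mm long, towards -x) meets the blade.

How it is judged (in metres and radians):
On the way, in this order (a step that is already met when the one before it is completed fails the run):
1. a fingertip rests on the yellow pad (contact force between the fingers and start_pad above 0.5 N), for 0.1 s.
2. the fingertip runs along the top of the strip between the pad and the notch (contact force between the fingers and strip_start_side above 0.3 N and value of joint release below 0.003 m), for 0.1 s.
3. a fingertip presses the release in the notch fully down (value of joint release above 0.005 m), for 0.1 s.
At the end, for the whole second after the job is handed in: The release is down by at least 4.5 of its 6 mm, the hatch stands ajar by more than 0.15 rad and at rest, and the four loose things are within 15 mm of where they were (value of joint release above 0.0045 m and angle between hatch's own z axis and vertical above 0.15 rad and angular speed of hatch below 0.05 rad/s and distance of each of mini_computer, adapter, pen_pot, screwdriver from where it was at the start of the episode below 0.015 m); the robot touches nothing.
It fails at once if the hatch is touched by the robot (over 1 N) (contact force between any of the fingers, the arm and hatch above 1 N).
It fails at once if the mini computer is shifted or lifted by more than 15 mm (distance of mini_computer from where it was at the start of the episode above 0.015 m).
It fails at once if the adapter is shifted or lifted by more than 15 mm (distance of adapter from where it was at the start of the episode above 0.015 m).
It fails at once if the pen pot is shifted or lifted by more than 15 mm (distance of pen_pot from where it was at the start of the episode above 0.015 m).
It fails at once if the screwdriver is shifted or lifted by more than 15 mm (distance of screwdriver from where it was at the start of the episode above 0.015 m).
It also fails if it takes over 56 s, if anything falls off the work surface, if the arm or the gripper's body presses on something with over 40 N, if the wrist force passes 120 N, or if a joint passes its speed limit or range.

## Working session

There is one attempt and no reset: what is moved stays moved. The work goes in short steps, Python scripts to look and compute and a shell command to move; the robot and the scene stay as the last step left them, time stands still between calls to the robot, and variables do not carry over. Pictures are saved under pics/ and viewed, at most 10 in all, crops included, and the job is handed in when it is done.

```bash
mkdir -p pics
python3 - <<'E'
from rig import bot, vision
import cv2
s=bot.read_state();print(s);print(bot.tip_extent)
for n in("scene","side"):
    cv2.imwrite(f"pics/{n}0.png",vision.capture(n)[:,:,::-1])
    print(vision.camera_model(n))
E
```

```text
{'time_s': 0.0, 'joint_positions': array([-7.35397110e+01,  3.02807756e+01,  8.21568720e+01,  4.04443515e-05,
        6.76911638e+01, -1.02267972e+01]), 'qvel': array([ 0.01523112, -0.02827439, -0.03671397,  0.0381911 , -0.03923503,
        0.03638335]), 'tau': array([ 3.89299294e-04, -4.40039563e+01, -1.76594871e+01,  6.32791780e-02,
        5.82944811e-02, -1.56712913e-04]), 'position': array([ 0.28051909, -0.55769116,  0.22954955]), 'tcp_rot': array([[ 8.93472885e-01,  4.49116688e-01, -6.36397930e-04],
       [ 4.49116961e-01, -8.93470372e-01,  2.15622904e-03],
       [ 3.99795750e-04, -2.21234929e-03, -9.99997473e-01]]), 'force': array([ 0.09001103, -0.38561387, -0.01541867]), 'moment': array([-2.22856898e-02, -9.04594922e-03,  8.95643105e-05]), 'grasp_force': 0.0, 'opening': 1.0021275960168476}
0.008
{'camera_matrix': array([[389.43984187,   0.        , 312.92422399],
       [  0.        , 389.43984187, 201.99336739],
       [  0.        ,   0.        ,   1.        ]]), 'dist_coeffs': array([0.01153912, 0.        , 0.        , 0.        , 0.        ]), 'camera_from_world': array([[-0.07898037,  0.99675775,  0.01536507,  0.03621834],
       [-0.54688222, -0.05620997,  0.83532046,  0.26538823],
       [ 0.83347582,  0.05757104,  0.54954858, -1.76989981],
       [ 0.        ,  0.        ,  0.        ,  1.        ]])}
{'camera_matrix': array([[413.72254827,   0.        , 319.94173531],
       [  0.        , 413.72254827, 198.16256126],
       [  0.        ,   0.        ,   1.        ]]), 'dist_coeffs': array([-0.02939676,  0.        ,  0.        ,  0.        ,  0.        ]), 'camera_from_world': array([[-0.87705366, -0.48026062,  0.01125223,  0.49989713],
       [ 0.32312667, -0.57243881,  0.75359336, -0.24340063],
       [-0.35548001,  0.66457771,  0.65724457, -1.05178327],
       [ 0.        ,  0.        ,  0.        ,  1.        ]])}
```

View pics/scene0.png

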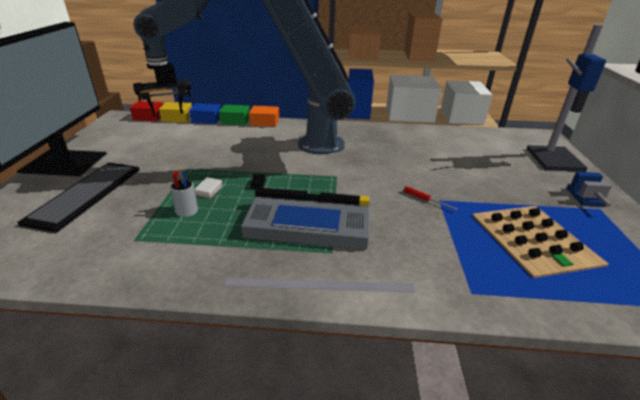

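View pics/side0.png

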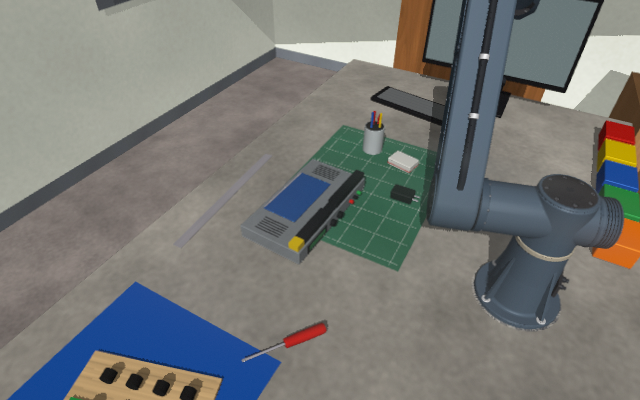

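The scene view shows the case with the yellow pad at about (365,200) and the strip's far end near (257,193). In the side view the pad is at about (296,243) and the far end near (361,175). The pot, mini computer and adapter are off the -y end and in front of the case, and the screwdriver is beyond the +y end.

```bash
cat > h.py <<'E'
import numpy as np, cv2
from rig import bot, vision
def ray(n,uv,z,m=None):
    m=m or vision.camera_model(n);T=m["camera_from_world"]
    p=cv2.undistortPoints(np.array([[uv]],float),m["camera_matrix"],m["dist_coeffs"])[0,0]
    R=T[:3,:3];c=-R.T@T[:3,3];d=R.T@np.array([p[0],-p[1],-1]);return c+d*(z-c[2])/d[2]
E
python3 - <<'E'
from h import *
for n,win in(("scene",(185,215,340,390)),("side",(220,265,270,320))):
    im=cv2.imread(f"pics/{n}0.png");hsv=cv2.cvtColor(im,cv2.COLOR_BGR2HSV)
    m=cv2.inRange(hsv,(18,120,150),(35,255,255));k=np.zeros_like(m);k[win[0]:win[1],win[2]:win[3]]=1;m=m*k
    v,u=np.nonzero(m);print(n,u.mean(),v.mean(),len(u),u.min(),u.max(),v.min(),v.max(),ray(n,(u.mean(),v.mean()),.07))
print("far",ray("scene",(257,193),.07),ray("side",(361,175),.07))
for nm,uv in dict(pot=(185,212),mini=(208,188),adapter=(258,185)).items():print(nm,ray("scene",uv,.0))
for nm,uv in dict(drv=(285,345),adapter=(402,196),mini=(403,163)).items():print(nm,ray("side",uv,.01))
im=cv2.imread("pics/side0.png")[150:270,230:430];cv2.imwrite("pics/crop1.png",cv2.resize(im,None,fx=4,fy=4,interpolation=cv2.INTER_CUBIC))
E
```

```text
scene 364.5 198.0 40 361 368 196 200 [0.5506518  0.17392204 0.07      ]
side 294.85 243.22142857142856 140 288 302 237 251 [0.54648289 0.18095826 0.07      ]
far [ 0.55647975 -0.17737187  0.07      ] [ 0.51611187 -0.16906336  0.07      ]
pot [ 0.58941193 -0.41841231  0.        ]
mini [ 0.43120643 -0.38915277  0.        ]
adapter [ 0.39083078 -0.21137472  0.        ]
drv [0.43493612 0.41050557 0.01      ]
adapter [ 0.38468266 -0.20695415  0.01      ]
mini [ 0.44367628 -0.37776908  0.01      ]
```

View pics/crop1.png

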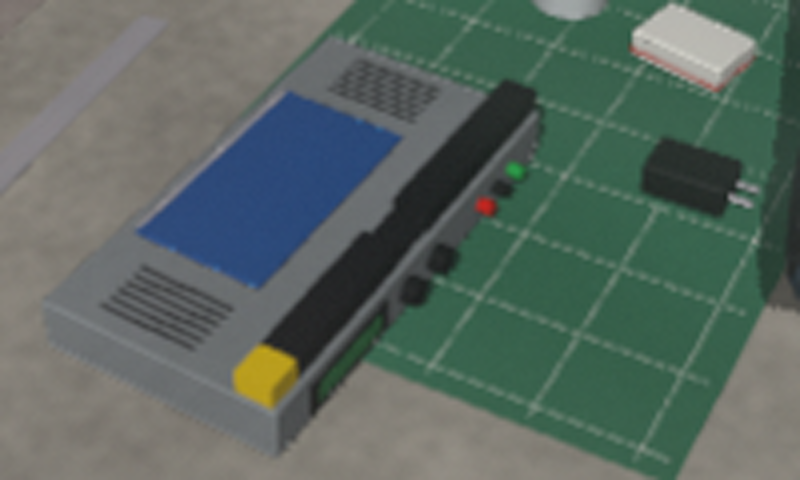

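The crop shows the pad's top centred near crop (267,364). The strip runs to (520,92), and the rear edge dips from about (372,235) to (396,205), which is the notch.

Run:
```python
from h import *
f=lambda x,y:ray("side",(230+(x-1.5)/4,150+(y-1.5)/4),.07).round(4)
for k in dict(pad=(267,364),padrear=(262,345),padfront=(298,362),far=(522,92),farrear=(508,80),farfront=(541,102),n1=(372,235),n2=(396,203)).items():print(k[0],f(*k[1]))
s=bot.read_state();m=vision.camera_model("wrist");T=m["camera_from_world"];R=T[:3,:3]
print("wristcam",-R.T@T[:3,3],R.round(3),m["camera_matrix"][0])
```

```text
pad [0.5478 0.1711 0.07  ]
padrear [0.5596 0.158  0.07  ]
padfront [0.5309 0.1596 0.07  ]
far [ 0.5236 -0.1789  0.07  ]
farrear [ 0.5399 -0.1877  0.07  ]
farfront [ 0.5052 -0.1745  0.07  ]
n1 [0.5474 0.0269 0.07  ]
n2 [ 0.5486 -0.0121  0.07  ]
wristcam [ 0.35544142 -0.522309    0.38392934] [[ 0.449 -0.894 -0.003]
 [ 0.852  0.429 -0.301]
 [ 0.271  0.133  0.953]] [335.66732964   0.         320.63102397]
```

```bash
python3 -m handwheel '[{"xyz":[46,-40,-4],"delta_rot":[0,0,-0.17],"hand":1},{"xyz":[92,-80,-8],"delta_rot":[0,0,-0.34],"hand":1},{"xyz":[138,-120,-12],"delta_rot":[0,0,-0.51],"hand":1},{"xyz":[184,-160,-16],"delta_rot":[0,0,-0.68],"hand":1},{"xyz":[230,-200,-20],"delta_rot":[0,0,-0.85],"hand":1}]'
```

```text
time_s: 0.72
position: [0.3967, -0.2744, 0.2505]
tcp_rot: [[0.247, 0.969, -0.0], [0.969, -0.247, 0.0], [0.0, -0.0, -1.0]]
force: [1.4, 0.8, 0.1]
opening: 0.522
grasp_force: 0.0
```

```bash
python3 -m handwheel '[{"xyz":[61,8,0],"delta_rot":[0,0,-0.05],"hand":1},{"xyz":[122,17,0],"delta_rot":[0,0,-0.1],"hand":1},{"xyz":[183,25,0],"delta_rot":[0,0,-0.15],"hand":1},{"xyz":[244,33,0],"delta_rot":[0,0,-0.19],"hand":1},{"xyz":[305,42,0],"delta_rot":[0,0,-0.19],"hand":1}]'
python3 - <<'E'
from h import *
import pickle
m=vision.camera_model("wrist");im=vision.capture("wrist")[:,:,::-1]
pickle.dump(m,open("m.pkl","wb"));cv2.imwrite("pics/w1.png",im);print(bot.read_state()["position"])
E
```

```text
time_s: 1.35
position: [0.5143, 0.0101, 0.2504]
tcp_rot: [[0.065, 0.998, -0.0], [0.998, -0.065, -0.0], [-0.0, -0.0, -1.0]]
force: [0.6, -0.7, -0.9]
opening: 0.018
grasp_force: 0.0
[0.51665138 0.01705503 0.25063679]
```

View pics/w1.png

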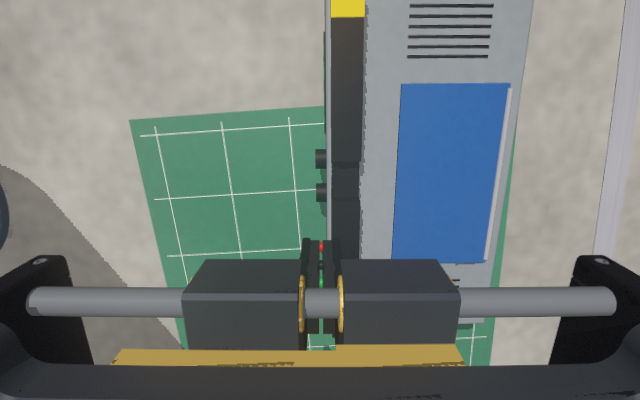

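The wrist view shows the pad at the top (331–365, 0–17), the strip running down at u≈331–362, and the notch at about v 163–200. I'll re-measure with the arm settled, using an enlarged crop.

Run:
```python
from h import *
import pickle
vision.capture("wrist")
a=bot.read_state()["position"]
m=vision.camera_model("wrist");im=vision.capture("wrist")[:,:,::-1]
print(a,bot.read_state()["position"])
pickle.dump(m,open("m.pkl","wb"));cv2.imwrite("pics/w2.png",im)
c=im[0:240,310:400].astype(float);c=np.clip(c*2.2,0,255).astype(np.uint8)
c=cv2.resize(c,None,fx=5,fy=2.5,interpolation=cv2.INTER_NEAREST);cv2.imwrite("pics/c2.png",c)
```

```text
[0.5152016  0.01352822 0.25037769] [0.51417843 0.01097859 0.25016111]
```

View pics/c2.png

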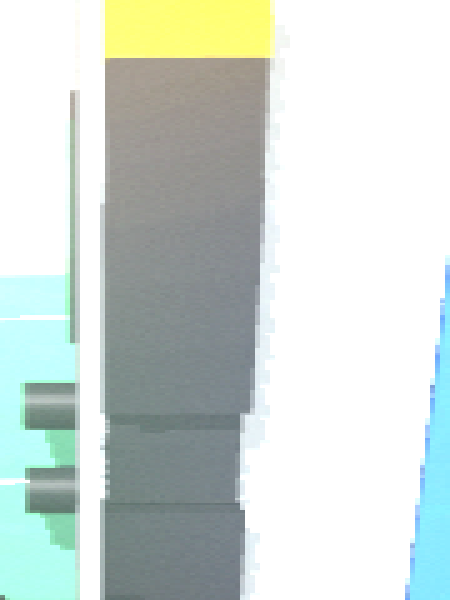

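The crop shows the pad/strip edge at v≈23 (u 331–364.4). The notch edges are at v≈165.6 (u 331–360) and v≈201.2 (u≈331–358.5).

Run:
```python
from h import *
import pickle
m=pickle.load(open("m.pkl","rb"))
f=lambda u,v:ray("wrist",(u,v),.07,m)
pf,pr=f(331,23.2),f(364.4,23.2);af,ar=f(331,165.6),f(360,165.6);b=f(331,201.2);br=f(358.5,201.2)
for p in(pf,pr,af,ar,b,br):print(p.round(4))
e=(pf+pr)/2;n=(af+ar+b+br)/4;d=(e-n)[:2];L=np.linalg.norm(d);d/=L
print("edge",e,"notch",n,"dir",d,L,"padcentre",e[:2]+.015*d)
s=bot.read_state();print(s["position"],s["tcp_rot"].round(4))
```

```text
[0.5333 0.1561 0.07  ]
[0.5634 0.1544 0.07  ]
[0.5268 0.0253 0.07  ]
[0.5562 0.0236 0.07  ]
[ 0.5249 -0.0126  0.07  ]
[ 0.5537 -0.0142  0.07  ]
edge [0.54836668 0.15525165 0.07      ] notch [0.54040611 0.00550531 0.07      ] dir [0.05308547 0.99858997] 0.1499577859796193 padcentre [0.54916297 0.1702305 ]
[0.51417843 0.01097859 0.25016111] [[ 5.900e-02  9.983e-01 -6.000e-04]
 [ 9.983e-01 -5.900e-02  2.000e-04]
 [ 1.000e-04 -6.000e-04 -1.000e+00]]
```

```bash
python3 -m handwheel '[{"xyz":[48,8,40],"delta_rot":[0,0,0],"hand":1},{"xyz":[96,16,80],"delta_rot":[0,0,0],"hand":1},{"xyz":[140,22,120],"delta_rot":[0,0,0],"hand":1},{"xyz":[162,25,150],"delta_rot":[0,0,0],"hand":1},{"xyz":[162,25,155],"delta_rot":[0,0,0],"hand":1}]'
```

```text
time_s: 2.12
position: [0.5478, 0.1678, 0.0931]
tcp_rot: [[0.064, 0.998, -0.005], [0.998, -0.064, -0.001], [-0.001, -0.005, -1.0]]
force: [-0.8, -0.4, 0.0]
opening: 0.008
grasp_force: 0.0
```

```bash
python3 -m handwheel '[{"xyz":[0,0,8],"delta_rot":[0,0,0],"hand":1},{"xyz":[0,0,12],"delta_rot":[0,0,0],"hand":1},{"xyz":[0,0,14],"delta_rot":[0,0,0],"hand":1},{"xyz":[0,0,15],"delta_rot":[0,0,0],"hand":1},{"xyz":[0,0,15],"delta_rot":[0,0,0],"hand":1}]'
```

```text
time_s: 2.75
position: [0.5496, 0.168, 0.0809]
tcp_rot: [[0.065, 0.998, 0.001], [0.998, -0.065, 0.0], [0.0, 0.001, -1.0]]
force: [0.2, -0.2, -0.1]
opening: 0.008
grasp_force: 0.0
```

```bash
python3 -m handwheel '[{"xyz":[0,0,1],"delta_rot":[0,0,0],"hand":1},{"xyz":[0,0,2],"delta_rot":[0,0,0],"hand":1},{"xyz":[0,0,3],"delta_rot":[0,0,0],"hand":1},{"xyz":[0,0,3],"delta_rot":[0,0,0],"hand":1},{"xyz":[0,0,3],"delta_rot":[0,0,0],"hand":1}]'
```

```text
time_s: 3.38
position: [0.5495, 0.1682, 0.0784]
tcp_rot: [[0.065, 0.998, 0.0], [0.998, -0.065, -0.0], [-0.0, 0.0, -1.0]]
force: [-2.0, 0.5, 6.2]
opening: 0.002
grasp_force: 3.1
```

```bash
python3 -m handwheel '[{"xyz":[-15,0,0],"delta_rot":[0,0,0],"hand":1},{"xyz":[-40,0.5,0],"delta_rot":[0,0,0],"hand":1},{"xyz":[-65,1,0],"delta_rot":[0,0,0],"hand":1},{"xyz":[-90,1,0],"delta_rot":[0,0,0],"hand":1},{"xyz":[-110,1,0],"delta_rot":[0,0,0],"hand":1}]'
```

```text
time_s: 4.0
position: [0.5441, 0.0578, 0.0784]
tcp_rot: [[0.067, 0.998, 0.002], [0.998, -0.067, 0.001], [0.002, 0.002, -1.0]]
force: [-0.1, 4.9, 6.4]
opening: 0.004
grasp_force: 3.4
```

```bash
python3 -m handwheel '[{"xyz":[-6,0,0],"delta_rot":[0,0,0],"hand":1},{"xyz":[-12,0,0],"delta_rot":[0,0,0],"hand":1},{"xyz":[-18,0,0],"delta_rot":[0,0,0],"hand":1},{"xyz":[-24,0.5,0],"delta_rot":[0,0,0],"hand":1},{"xyz":[-29,0.5,0],"delta_rot":[0,0,0],"hand":1}]'
```

```text
time_s: 4.62
position: [0.5424, 0.0296, 0.0784]
tcp_rot: [[0.066, 0.998, 0.002], [0.998, -0.066, 0.001], [0.002, 0.002, -1.0]]
force: [0.3, 5.2, 7.7]
opening: 0.008
grasp_force: 3.6
```

```bash
python3 -m handwheel '[{"xyz":[-3,0,0],"delta_rot":[0,0,0],"hand":1},{"xyz":[-6,0,0],"delta_rot":[0,0,0],"hand":1},{"xyz":[-9,0,0],"delta_rot":[0,0,0],"hand":1},{"xyz":[-12,0.5,0],"delta_rot":[0,0,0],"hand":1},{"xyz":[-14,0.5,0],"delta_rot":[0,0,0],"hand":1}]'
```

```text
time_s: 5.25
position: [0.5414, 0.0147, 0.0776]
tcp_rot: [[0.065, 0.998, 0.0], [0.998, -0.065, -0.0], [-0.0, 0.0, -1.0]]
force: [0.4, -0.6, 0.6]
opening: 0.005
grasp_force: 0.0
```

The contact force is gone and the tip has dropped, so the notch edge has been passed. I'll centre in the notch and press in stages.

```bash
python3 -m handwheel '[{"xyz":[-5,0,0],"delta_rot":[0,0,0],"hand":1},{"xyz":[-9,0,0],"delta_rot":[0,0,0],"hand":1},{"xyz":[-9,0,2],"delta_rot":[0,0,0],"hand":1},{"xyz":[-9,0,5],"delta_rot":[0,0,0],"hand":1},{"xyz":[-9,0,6],"delta_rot":[0,0,0],"hand":1}]'
```

```text
time_s: 5.88
position: [0.5406, 0.0065, 0.0712]
tcp_rot: [[0.065, 0.998, -0.001], [0.998, -0.065, 0.0], [0.0, -0.001, -1.0]]
force: [0.3, -0.1, 0.8]
opening: 0.012
grasp_force: 0.0
```

```bash
python3 -m handwheel '[{"xyz":[0,0,2.5],"delta_rot":[0,0,0],"hand":1},{"xyz":[0,0,5],"delta_rot":[0,0,0],"hand":1},{"xyz":[0,0,7.5],"delta_rot":[0,0,0],"hand":1},{"xyz":[0,0,10],"delta_rot":[0,0,0],"hand":1},{"xyz":[0,0,10],"delta_rot":[0,0,0],"hand":1}]'
```

```text
time_s: 6.5
position: [0.5409, 0.0065, 0.0642]
tcp_rot: [[0.064, 0.998, 0.001], [0.998, -0.064, -0.0], [-0.0, 0.001, -1.0]]
force: [-5.5, 0.4, 20.3]
opening: 0.004
grasp_force: 10.4
```

It has bottomed out (z 0.0642, 20 N). I'll hold briefly, then lift straight up.

```bash
python3 -m handwheel '[{"xyz":[0,0,0.5],"delta_rot":[0,0,0],"hand":1},{"xyz":[0,0,0.5],"delta_rot":[0,0,0],"hand":1},{"xyz":[0,0,-15],"delta_rot":[0,0,0],"hand":1},{"xyz":[0,0,-70],"delta_rot":[0,0,0],"hand":1},{"xyz":[0,0,-130],"delta_rot":[0,0,0],"hand":1}]'; python3 -m handwheel '[{"xyz":[0,-10,-40],"delta_rot":[0,0,0],"hand":1},{"xyz":[0,-20,-60],"delta_rot":[0,0,0],"hand":1},{"xyz":[0,-20,-60],"delta_rot":[0,0,0],"hand":1},{"xyz":[0,-20,-60],"delta_rot":[0,0,0],"hand":1},{"xyz":[0,-20,-60],"delta_rot":[0,0,0],"hand":1}]'
python3 - <<'E'
from h import *
cv2.imwrite("pics/end.png",cv2.resize(vision.capture("side")[100:300,200:460,::-1],None,fx=3,fy=3))
E
```

```text
time_s: 7.12
position: [0.5403, 0.0066, 0.1922]
tcp_rot: [[0.065, 0.998, -0.002], [0.998, -0.065, 0.001], [0.0, -0.002, -1.0]]
force: [0.6, -0.8, -0.5]
opening: 0.003
grasp_force: 0.0
time_s: 7.75
position: [0.5206, 0.0078, 0.2501]
tcp_rot: [[0.065, 0.998, -0.003], [0.998, -0.065, 0.001], [0.0, -0.003, -1.0]]
force: [0.0, -0.4, -0.2]
opening: 0.006
grasp_force: 0.0
```

View pics/end.png

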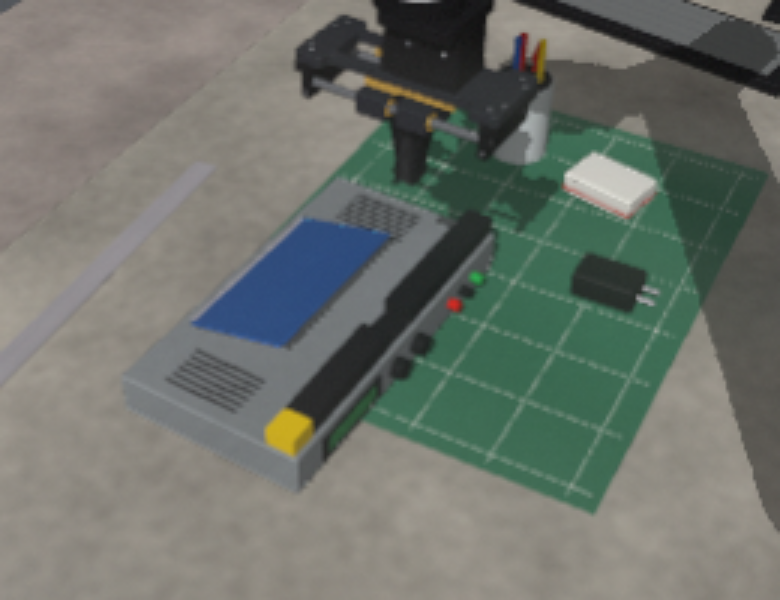

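The hatch's front corners have risen about 6 px, for example (295,222) → (296,216), which matches a 23 mm rise, and a dark gap shows under the front edge. The loose things are where they were and the gripper is clear.

```bash
python3 -c "
from rig import workorder
print(workorder.hand_in())"
```

```text
the job is handed in; nothing more can be done
None
```

I swept from the yellow pad to the notch, pressed the release to its stop and moved the arm clear; the last picture shows the blue hatch ajar and the loose things in view unmoved, and the job is handed in (no verdict was returned).

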